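Shut the lunch box and click both of its keys home

TASK

Shut the lunch box: swing its blue lid down by pressing on the lid itself, leaving the two orange keys up, until the lid lies fully closed on the box. Then press the orange keys one after the other, each until it snaps and stays down by itself. Be gentle, never pushing on lid or keys with more than 30 N, and do not disturb the things standing round the box.

Things in the scene. Friction and masses are not known exactly. Their poses are not given: they have to be found in the camera images.
- lunch_box: white open plastic lunch box, 150 mm deep (x), 220 mm wide (y), 90 mm high, fixed to the worktop; origin at the centre of its underside, x points to its rear (hinge side), y to its left, z up. A small tin is packed inside and clears the shut lid
- lid (a joint): angle of the blue lid in rad: 0 = shut (hard stop), grows as it opens; it starts part open. The hinge is stiff: the lid stays where it is left, and needs about 2 to 5 N at its front edge to move
- lid_hinge (a point): middle of the lid's hinge line, at the box's rear top edge (75 mm behind the box's centre, 90 mm up). Frame turns with the lid: x along the lid from front edge to hinge, y to the left, z out of its outer face. The lid is a slab 10 mm thick, 156 mm long, 228 mm wide; its outer face is 10 mm along z from here. At angle a its free edge points -cos(a) along the box's x and sin(a) upward
- lid_push (a point): point on the lid's outer face, midway between the two keys, 125 mm from the hinge line and 28 mm behind the front edge: a bare place to push the lid. Axes as lid_hinge. The space between the keys there is 85 mm wide
- left_mount (a point): point on the lid's outer face under the left (+y) key, 122 mm from the hinge line, 65 mm left of the lid's middle; axes as lid_hinge. The round orange key, 37 mm across, moves along z in a grey collar 45 mm across. Its flat top, when up, is 17 to 31 mm above this point: the collar is screwed out by an unknown amount, different each time, so the height must be felt
- right_mount (a point): the same for the right (-y) orange key, 65 mm right of the lid's middle; its collar height is independent of the left one
- left_key (a joint): travel of the left key into its collar, m: 0 = up, 0.009 = down on a hard stop. It snaps: resistance grows from about 3 N to a crest of 10 N at 2.5 mm, then falls to nothing at 7.2 mm; beyond that it pulls itself down to 9 mm and stays. Let go earlier it springs up; pressed on after it is down, the force rises steeply
- right_key (a joint): the same for the right key
- honey_pot: turned wooden honey pot, 76 mm across, 82 mm high, beside the box to its left; origin at the centre of its underside. Bystander
- glass_dish: small glass dish, 89 mm across, 34 mm high, beside the box to its right; origin at the centre of its underside. Bystander
- spotted_mug: white mug with yellow spots, 87 x 121 mm, 97 mm high, behind the dish to the right of the box; origin at the centre of its underside. Bystander

How it is judged (in metres and radians):
On the way, in this order (a step that is already met when the one before it is completed fails the run):
1. the lid is shut (within 0.04 rad) with both keys still up (pressed less than 4 mm) (value of joint lid below 0.04 rad and value of joint each of left_key, right_key below 0.004 m), for 0.2 s.
2. one key has snapped down (8 mm or more) with the lid shut (value of joint lid below 0.04 rad and value of joint any of left_key, right_key above 0.008 m), for 0.2 s.
At the end, for the whole second after the job is handed in: the lid is shut (within 0.04 rad) and both keys are snapped down (at least 8 of their 9 mm) and stay there with nothing touching them (value of joint lid below 0.04 rad and value of joint each of left_key, right_key above 0.008 m).
It fails at once if the box, its lid or a key is pushed with more than 30 N (contact force between lunch_box and the arm above 30 N).
It fails at once if the box, its lid or a key is pushed with more than 30 N by the fingers (contact force between lunch_box and the fingers above 30 N).
It fails at once if a bystander is moved by more than 20 mm (distance of any of honey_pot, glass_dish, spotted_mug from where it was at the start of the episode above 0.02 m).
It also fails if it takes over 72 s, if anything falls off the work surface, if the arm or the gripper's body presses on something with over 40 N, if the wrist force passes 120 N, or if a joint passes its speed limit or range.

ROBOT

A 6-joint arm with a two-finger parallel gripper is mounted at the origin on a cart in front of the work surface, level with it; the furniture and walls round the work are solid. World frame = base frame: x ahead of the robot, y to its left, z up, the work surface at z = 0. Lengths are in m, angles in degrees, forces in N, time in s.
With the tool pointing down it reaches from about 0.375 to 0.9 m from the base axis. Payload 3.1 kg.
Tool frame: the origin (TCP) lies midway between the tips of the shut fingers; the grasp point (between the pads) lies 19 mm behind it; z points along the fingers, y is the line along which they close (so a half turn about z gives the same grasp; the last joint's range is limited). The gripper opens to 87 mm and grips with 3 to 60 N. Pads are 19 mm wide; open, the fingers measure 117 mm over their backs; the gripper's body (75 mm by 190 mm) begins 51 mm behind the grasp point.
Start: joints at [-74.513, 30.224, 82.088, -0, 67.689, -10.227], TCP at [0.271, -0.563, 0.223] pointing down, gripper open.
Joint ranges: [-176.69, 176.69], [-43.24, 126.21], [12.49, 139.97], [-82, 262], [0, 151.66], [-163.58, 163.58]. Speed limits (degrees/s): [159.86, 159.86, 180, 180, 180, 180].

INTERFACE

Orientations are given as a 3x3 rotation matrix whose columns are the frame's x, y, z axes.
In Python, from rig import bot, capture gives the robot as it stands.
- The arm moves only by the shell command python3 -m handwheel FILE, which reads ROWS from the file FILE. ROWS is a JSON list that holds a single list of rows (three levels of brackets), with 1 to 20 rows, each of 7 numbers: dx, dy, dz in shares of 0.75 m (1.0 is 0.75 m), then a rotation vector rx, ry, rz in parts of the range, where 1.0 means 180 degrees, then the opening from 0.0 (shut) to 1.0 (fully open); each row is the pose to reach, as a shift and turn from the pose commanded when the command began, along the tool's axes at that moment; what a row does not reach only later rows make up. A row lasts 1/10 s, in which the tool goes at most 0.05 m and 8.59 degrees, less where a joint would pass 70% of its speed; a pose out of reach is approached as far as the arm can. The fingers move at their own pace and stop on an object; the grip force is fixed at half the most. Time passes only in rows, so rows that do not move let the fingers close. It prints the time, the measured TCP pose, the force, the opening and the grip force at its end. A shift or turn number past 1, either way, is cut back to 1. Input that does not fit is refused with a message, and nothing moves.
- bot.read_state(): the state, without advancing time (a new reading comes with each control period).
- capture(name): name is "scene" or "top" or "wrist"; returns a dict with "color" (420x560x3 uint8, red, green, blue), "K" (3x3 intrinsics, pixels), "view" (4x4, takes a point from world to camera coordinates); the wrist camera has in their place "mount" (4x4, takes a point from camera to tool coordinates, whose origin is the TCP and whose axes are the flange's). Camera axes: x right, y up, looking along -z (the intrinsics and any distortion apply to the point x, -y, -z); pixel columns grow to the right and rows downward; lengths in m; the calibration is good to about 2 mm. A picture is of the moment at which its call begins: read the wrist's pose just before it. There is no depth.
- bot.hand_in(): hands the job in; it is judged then, once.
The state is a dict: "time_s": time; "joint_positions": joint angles; "qvel": joint speeds; "tau": joint torques, N m; "position": TCP position; "tcp_rot": TCP orientation; "force": force on the tool from outside, world axes, zero at the start; "moment": the same for the moment, N m; "opening": opening from 0.0 (shut) to 1.0 (fully open); "grasp_force": force on a finger pad.
Only numpy, scipy, OpenCV 4.12 (cv2) and the standard library are available. Lean on these libraries where they do the work, as an engineer would, in place of code of your own. Each camera call takes 0.05 s, during which the arm holds its last target. There are 200 camera calls.

## Working session

There is one attempt and no reset: what is moved stays moved. The work goes in short steps, Python scripts to look and compute and a shell command to move; the robot and the scene stay as the last step left them, time stands still between calls to the robot, and variables do not carry over. Pictures are saved under pics/ and viewed, at most 10 in all, crops included, and the job is handed in when it is done.

```bash
mkdir -p pics; ls; python3 - <<'E'
from rig import bot,capture
import cv2,numpy as np
for n in("scene","top"):
    c=capture(n); cv2.imwrite(f"pics/{n}0.png",c["color"][:,:,::-1]); np.savez(f"{n}0.npz",**c); print(n,c.keys(),c["K"],c["view"])
print(bot.read_state())
E
```

```text
pics
scene dict_keys(['color', 'K', 'view']) [[436.99940169   0.         281.61428741]
 [  0.         436.99940169 212.57146139]
 [  0.           0.           1.        ]] [[-9.15348426e-01 -4.02662549e-01  3.59799839e-04  5.38816239e-01]
 [ 1.56352971e-01 -3.54604033e-01  9.21851251e-01 -1.46691178e-01]
 [-3.71067388e-01  8.43871348e-01  3.87543729e-01 -1.15712391e+00]
 [ 0.00000000e+00  0.00000000e+00  0.00000000e+00  1.00000000e+00]]
top dict_keys(['color', 'K', 'view']) [[469.46612608   0.         282.30460562]
 [  0.         469.46612608 198.57798766]
 [  0.           0.           1.        ]] [[ 0.02529363 -0.99948542  0.01972625  0.06741376]
 [ 0.99629799  0.02682492  0.08167457 -0.56793153]
 [-0.0821617   0.01758738  0.99646382 -1.23319561]
 [ 0.          0.          0.          1.        ]]
{'time_s': 0.1, 'joint_positions': array([-7.45128616e+01,  3.02731422e+01,  8.21488056e+01, -1.13923498e-03,
        6.76901387e+01, -1.02265051e+01]), 'qvel': array([ 0.02539825, -0.05487615, -0.27908137, -0.04790507,  0.01223196,
        0.03396345]), 'tau': array([ 8.40072084e-05, -4.40984666e+01, -1.77149999e+01,  6.34676311e-02,
        5.33199264e-02, -3.70152702e-05]), 'position': array([ 0.27102087, -0.56244728,  0.22167616]), 'tcp_rot': array([[ 9.00970538e-01,  4.33879936e-01, -5.40095884e-04],
       [ 4.33880147e-01, -9.00968636e-01,  1.88033236e-03],
       [ 3.29229031e-04, -1.92846094e-03, -9.99998086e-01]]), 'force': array([-0.00391674, -0.03856446,  0.34193811]), 'moment': array([-0.02717285,  0.01621447,  0.00844715]), 'grasp_force': 0.0, 'opening': 1.0023024816364108}
```

View pics/scene0.png

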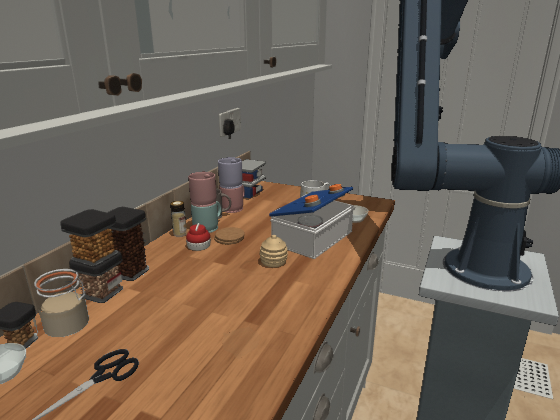

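View pics/top0.png

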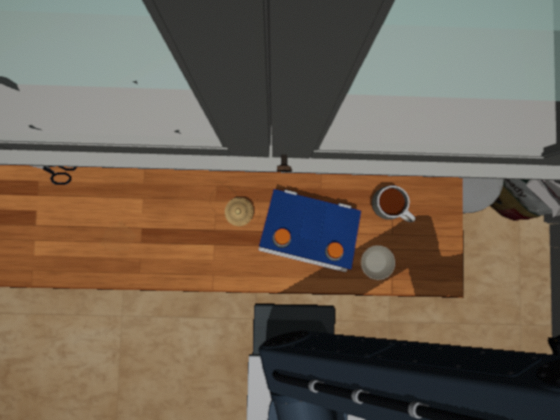

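The top view shows the blue lid around (310,230), its keys at (282,237) and (335,250), with the pot at left, the dish and mug at right. Next I'll enlarge both views.

```bash
python3 - <<'E'
import cv2
a=cv2.imread("pics/top0.png")[180:285,250:370]; cv2.imwrite("pics/t1.png",cv2.resize(a,None,fx=5.5,fy=5.5,interpolation=cv2.INTER_CUBIC))
a=cv2.imread("pics/scene0.png")[170:260,260:380]; cv2.imwrite("pics/s1.png",cv2.resize(a,None,fx=6,fy=6,interpolation=cv2.INTER_CUBIC))
E
```

```text
(no output)
```

View pics/t1.png

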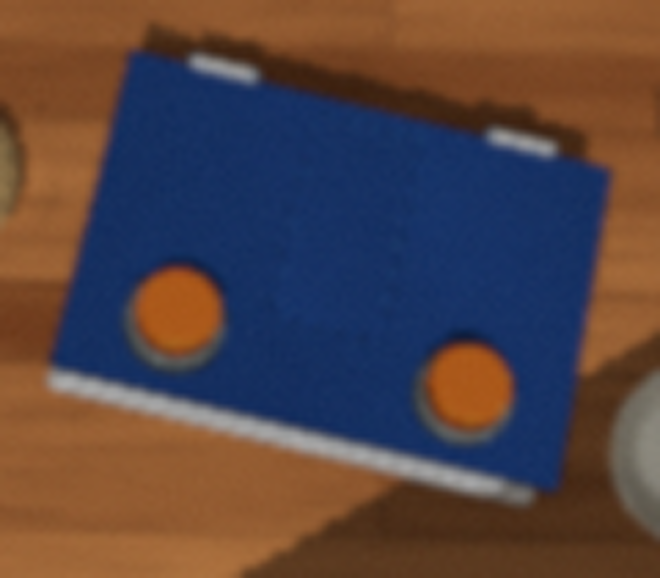

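View pics/s1.png

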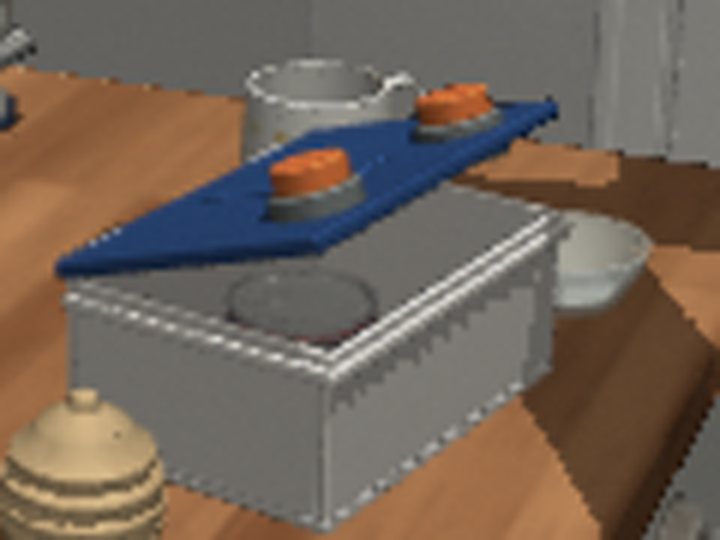

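The crops show the lid corners in the top crop at (130,52), (610,168), (557,490) and (52,368), with key tops at (179,310) and (470,385). In the scene crop the front-left lid corner is at (318,250), the front-right at (553,103), the box front-left bottom at (325,525), and the key tops at (310,160) and (455,96). I'll fit the pose to these points.

```bash
cat > fit.py <<'E'
import numpy as np
from scipy.optimize import least_squares
C={n:np.load(f"{n}0.npz") for n in("scene","top")}
def proj(n,p):
    c=C[n]["view"]@np.append(p,1); q=C[n]["K"]@np.array([c[0],-c[1],-c[2]]); return q[:2]/q[2]
def frames(x):
    c,s=np.cos(x[2]),np.sin(x[2]); R=np.array([[c,-s,0],[s,c,0],[0,0,1]]); t=np.array([x[0],x[1],0])
    a=x[3]; L=np.array([[np.cos(a),0,np.sin(a)],[0,1,0],[-np.sin(a),0,np.cos(a)]])
    box=lambda p:R@np.array(p)+t
    lid=lambda p:box(L@np.array(p)+[.075,0,.09])
    return box,lid
T=lambda u,v:((u+.5)/5.5-.5+250,(v+.5)/5.5-.5+180)
S=lambda u,v:((u+.5)/6-.5+260,(v+.5)/6-.5+170)
def obs(x):
    b,l=frames(x)
    return [("top",l([.003,.114,.01]),T(130,52)),("top",l([.003,-.114,.01]),T(610,168)),
    ("top",l([-.153,-.114,0]),T(557,490)),("top",l([-.153,.114,0]),T(52,370)),
    ("top",l([-.122,.065,.01+x[4]]),T(179,310)),("top",l([-.122,-.065,.01+x[5]]),T(470,385)),
    ("scene",l([.003,.114,0]),S(62,270)),("scene",l([-.153,.114,0]),S(318,250)),
    ("scene",l([-.153,-.114,.01]),S(556,101)),("scene",b([-.075,.11,0]),S(325,528)),
    ("scene",l([-.122,.065,.01+x[4]]),S(310,161)),("scene",l([-.122,-.065,.01+x[5]]),S(455,96))]
if __name__=="__main__":
    f=lambda x:np.concatenate([proj(n,p)-q for n,p,q in obs(x)])
    r=least_squares(f,[.55,0,-.25,.4,.024,.024],loss="soft_l1")
    print(r.x,np.degrees(r.x[2:4])); print(f(r.x).reshape(-1,2).round(1))
    np.save("x.npy",r.x); b,l=frames(r.x)
    for p in([-.125,0,.01],[-.122,.065,.01],[-.122,-.065,.01]):print(l(p))
    l0=frames(np.r_[r.x[:3],0])[1]
    for p in([-.125,0,.01],[-.122,.065,.01],[-.122,-.065,.01]):print("shut",l0(p))
E
python3 fit.py
```

```text
[ 0.48140682  0.0122627  -0.21275631  0.33687558  0.02071512  0.01528474] [-12.19003887  19.30154917]
[[ 0.2 -0.6]
 [ 1.  -0.3]
 [-0.   1. ]
 [-0.5  0.3]
 [ 0.3  0.1]
 [ 0.3  0.1]
 [-1.1  2.1]
 [ 0.5  0.5]
 [ 0.3 -1.5]
 [ 0.3  1.3]
 [-0.7  0.2]
 [-0.8  0.2]]
[0.44263264 0.02063892 0.14075541]
[0.45912524 0.08357548 0.13976379]
[ 0.43167511 -0.04349336  0.13976379]
shut [0.43253419 0.02282044 0.1       ]
shut [0.44919162 0.0857214  0.1       ]
shut [ 0.42174148 -0.04134744  0.1       ]
```

```bash
cat > go.py <<'E'
import sys,numpy as np
from rig import bot
s=bot.read_state(); R=s["tcp_rot"]; print("t",s["time_s"],"pos",s["position"].round(4),"F",s["force"].round(1),"joints",s["joint_positions"].round(0))
if len(sys.argv)>1: print("tool shift",(R.T@(np.array(sys.argv[1:4],float)-s["position"])).round(4))
E
python3 go.py 0.4426 0.0206 0.195
```

```text
t 0.1 pos [ 0.271  -0.5624  0.2217] F [-0.  -0.   0.3] joints [-75.  30.  82.  -0.  68. -10.]
tool shift [ 0.4076 -0.4508  0.0277]
```

The manual's scale: shifts go in shares of 0.75 m and turns go in shares of 180 degrees. Converting my numbers, -0.451 m is -0.6013, 0.408 m is 0.544.

```bash
echo '[[[0.04, -0.0453, 0, 0, 0, 0, 0], [0.544, -0.6013, 0.0267, 0, 0, 0, 0], [0.544, -0.6013, 0.0267, 0, 0, 0, 0], [0.544, -0.6013, 0.0267, 0, 0, 0, 0], [0.544, -0.6013, 0.0267, 0, 0, 0, 0], [0.544, -0.6013, 0.0267, 0, 0, 0, 0], [0.544, -0.6013, 0.0267, 0, 0, 0, 0], [0.544, -0.6013, 0.0267, 0, 0, 0, 0], [0.544, -0.6013, 0.0267, 0, 0, 0, 0], [0.544, -0.6013, 0.0267, 0, 0, 0, 0], [0.544, -0.6013, 0.0267, 0, 0, 0, 0], [0.544, -0.6013, 0.0267, 0, 0, 0, 0], [0.544, -0.6013, 0.0267, 0, 0, 0, 0], [0.544, -0.6013, 0.0267, 0, 0, 0, 0], [0.544, -0.6013, 0.0267, 0, 0, 0, 0], [0.544, -0.6013, 0.0267, 0, 0, 0, 0], [0.544, -0.6013, 0.0267, 0, 0, 0, 0]]]' > next.json && python3 -m handwheel next.json; python3 go.py 0.4426 0.0206 0.15; python3 - <<'E'
from rig import capture
import cv2
cv2.imwrite("pics/w1.png",capture("wrist")["color"][:,:,::-1])
cv2.imwrite("pics/sc2.png",cv2.resize(capture("scene")["color"][120:260,240:420,::-1],None,fx=4,fy=4))
E
```

```text
time_s: 1.8
position: [0.443, 0.019, 0.2026]
tcp_rot: [[0.902, 0.432, -0.0], [0.432, -0.902, -0.0], [-0.0, 0.0, -1.0]]
force: [-0.4, -1.0, -0.7]
opening: 0.01
grasp_force: 0.0
t 1.8 pos [0.443  0.019  0.2026] F [-0.4 -1.  -0.7] joints [-12.  18. 108.  -0.  53.  52.]
tool shift [ 0.0004 -0.0016  0.0526]
```

View pics/sc2.png

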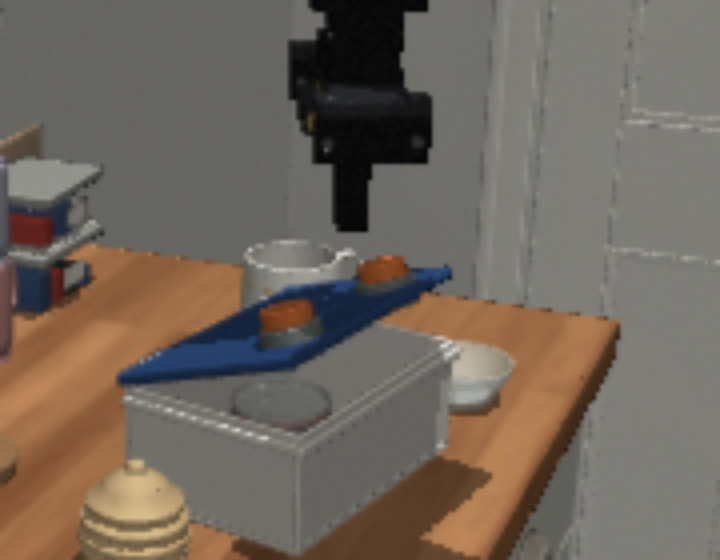

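The fingers hang above the middle of the lid, between the keys. I'll press down in small steps.

In the tool's units: 0.07 m is 0.0933, 0.067 m is 0.0893.

```bash
echo '[[[0, 0, 0.0267, 0, 0, 0, 0], [0, 0, 0.0467, 0, 0, 0, 0], [0, 0, 0.06, 0, 0, 0, 0], [0, 0, 0.0667, 0, 0, 0, 0], [0, 0, 0.0733, 0, 0, 0, 0], [0, 0, 0.0773, 0, 0, 0, 0], [0, 0, 0.0813, 0, 0, 0, 0], [0, 0, 0.0853, 0, 0, 0, 0], [0, 0, 0.0893, 0, 0, 0, 0], [0, 0, 0.0933, 0, 0, 0, 0]]]' > next.json && python3 -m handwheel next.json
```

```text
time_s: 2.9
position: [0.4431, 0.0204, 0.1325]
tcp_rot: [[0.901, 0.434, 0.0], [0.434, -0.901, -0.0], [0.0, 0.0, -1.0]]
force: [-0.8, 0.1, 0.8]
opening: 0.002
grasp_force: 0.6
```

In the tool's units: 0.023 m is 0.0307, 0.021 m is 0.028.

```bash
echo '[[[0, 0, 0.004, 0, 0, 0, 0], [0, 0, 0.008, 0, 0, 0, 0], [0, 0, 0.012, 0, 0, 0, 0], [0, 0, 0.016, 0, 0, 0, 0], [0, 0, 0.02, 0, 0, 0, 0], [0, 0, 0.024, 0, 0, 0, 0], [0, 0, 0.028, 0, 0, 0, 0], [0, 0, 0.0307, 0, 0, 0, 0]]]' > next.json && python3 -m handwheel next.json
```

```text
time_s: 3.7
position: [0.443, 0.0203, 0.1092]
tcp_rot: [[0.901, 0.434, -0.0], [0.434, -0.901, 0.0], [-0.0, -0.0, -1.0]]
force: [-0.5, 0.7, 2.1]
opening: 0.003
grasp_force: 0.6
```

In the tool's units: 0.006 m is 0.008, 0.004 m is 0.0053.

```bash
echo '[[[0, 0, 0.0027, 0, 0, 0, 0], [0, 0, 0.0053, 0, 0, 0, 0], [0, 0, 0.008, 0, 0, 0, 0], [0, 0, 0.008, 0, 0, 0, 0]]]' > next.json && python3 -m handwheel next.json|grep -E "posi|force"; echo '[[[0, 0, 0.0013, 0, 0, 0, 0], [0, 0, 0.0027, 0, 0, 0, 0], [0, 0, 0.0027, 0, 0, 0, 0]]]' > next.json && python3 -m handwheel next.json|grep -E "posi|force"
```

```text
position: [0.4433, 0.0202, 0.1033]
force: [-0.3, -0.4, -0.6]
grasp_force: 0.0
position: [0.4434, 0.0202, 0.1015]
force: [0.4, 1.0, -0.2]
grasp_force: 0.0
```

In the tool's units: 0.001 m is 0.0013.

```bash
for i in 1 2 3; do echo '[[[0, 0, 0.0013, 0, 0, 0, 0], [0, 0, 0.0013, 0, 0, 0, 0]]]' > next.json && python3 -m handwheel next.json|grep -E "posi|^force"; done; python3 - <<'E'
from rig import capture
import cv2
cv2.imwrite("pics/sc3.png",cv2.resize(capture("scene")["color"][150:260,250:390,::-1],None,fx=5,fy=5))
E
```

```text
position: [0.4433, 0.0203, 0.1005]
force: [0.4, 0.3, -0.0]
position: [0.4433, 0.0202, 0.1003]
force: [-1.1, 0.9, 8.4]
position: [0.4433, 0.0202, 0.1002]
force: [-3.3, 0.4, 17.4]
```

View pics/sc3.png

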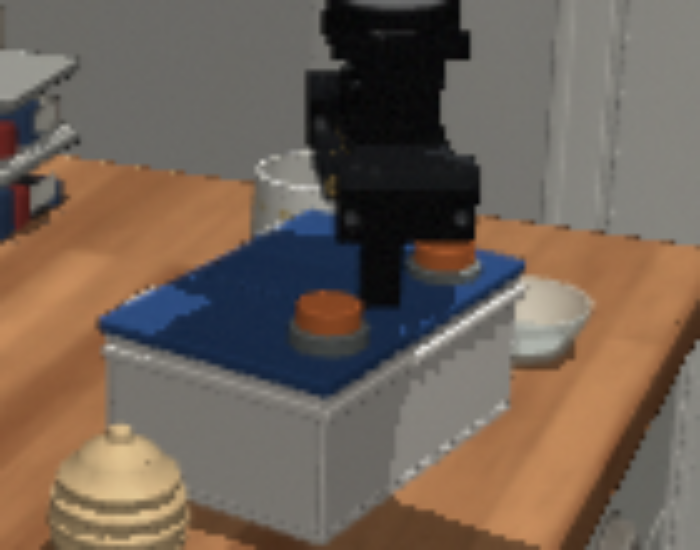

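The picture shows the lid lying flat on the box, with both keys up and the right one partly behind the fingers. The hard stop was felt at z = 0.100. I'll lift and move over the left key.

In the tool's units: -0.05 m is -0.0667, -0.045 m is -0.06.

```bash
echo '[[[0, 0, -0.0267, 0, 0, 0, 0], [0, 0, -0.06, 0, 0, 0, 0], [0, 0, -0.0667, 0, 0, 0, 0], [0, 0, -0.0667, 0, 0, 0, 0]]]' > next.json && python3 -m handwheel next.json|grep -E "posi|^force"; python3 go.py 0.4492 0.0857 0.134
```

```text
position: [0.4437, 0.0202, 0.1492]
force: [-0.3, -0.6, 1.2]
t 5.45 pos [0.4437 0.0202 0.1492] F [-0.3 -0.6  1.2] joints [-12.  24. 112.   0.  45.  52.]
tool shift [ 0.0333 -0.0567  0.0151]
```

In the tool's units: -0.057 m is -0.076, 0.033 m is 0.044.

```bash
echo '[[[0.0213, -0.0373, 0, 0, 0, 0, 0], [0.044, -0.076, 0, 0, 0, 0, 0], [0.044, -0.076, 0, 0, 0, 0, 0], [0.044, -0.076, 0.0133, 0, 0, 0, 0], [0.044, -0.076, 0.02, 0, 0, 0, 0], [0.044, -0.076, 0.02, 0, 0, 0, 0], [0.044, -0.076, 0.02, 0, 0, 0, 0]]]' > next.json && python3 -m handwheel next.json|grep -E "posi|^force"; for i in 1 2 3 4 5; do echo '[[[0, 0, 0.0013, 0, 0, 0, 0], [0, 0, 0.0027, 0, 0, 0, 0], [0, 0, 0.0027, 0, 0, 0, 0], [0, 0, 0.0027, 0, 0, 0, 0]]]' > next.json && python3 -m handwheel next.json|grep -E "posi|^force"; done
```

```text
position: [0.4478, 0.0852, 0.133]
force: [0.4, -0.1, -0.2]
position: [0.4482, 0.0859, 0.1317]
force: [0.9, -0.6, 0.4]
position: [0.4481, 0.086, 0.1295]
force: [0.4, 0.7, 0.1]
position: [0.4481, 0.086, 0.1275]
force: [-0.4, 0.2, 0.1]
position: [0.4481, 0.086, 0.1255]
force: [0.7, -1.1, 0.9]
position: [0.4482, 0.086, 0.1238]
force: [-0.7, -0.2, 3.8]
```

In the tool's units: 0.001 m is 0.0013.

```bash
for i in 1 2 3 4 5 6 7; do echo '[[[0, 0, 0.0013, 0, 0, 0, 0], [0, 0, 0.0013, 0, 0, 0, 0], [0, 0, 0.0013, 0, 0, 0, 0]]]' > next.json && python3 -m handwheel next.json|grep -E "posi|^force"; done
```

```text
position: [0.4481, 0.086, 0.1229]
force: [-1.9, -0.1, 6.5]
position: [0.4482, 0.086, 0.1221]
force: [-1.4, -0.2, 7.8]
position: [0.4481, 0.086, 0.1212]
force: [-2.3, -0.4, 8.9]
position: [0.4481, 0.086, 0.1201]
force: [-1.1, 1.0, 7.3]
position: [0.4481, 0.086, 0.1188]
force: [-1.7, -0.6, 5.4]
position: [0.448, 0.086, 0.1174]
force: [-0.0, 1.0, 1.7]
position: [0.4481, 0.0859, 0.1164]
force: [-0.5, -0.3, -0.2]
```

In the tool's units: 0.001 m is 0.0013.

```bash
for i in 1 2; do echo '[[[0, 0, 0.0013, 0, 0, 0, 0], [0, 0, 0.0013, 0, 0, 0, 0], [0, 0, 0.0013, 0, 0, 0, 0]]]' > next.json && python3 -m handwheel next.json|grep -E "posi|^force"; done; echo '[[[0, 0, 0.0007, 0, 0, 0, 0], [0, 0, 0.0007, 0, 0, 0, 0]]]' > next.json && python3 -m handwheel next.json|grep -E "posi|^force"
```

```text
position: [0.4481, 0.086, 0.1155]
force: [0.1, 0.4, 0.1]
position: [0.4482, 0.086, 0.1149]
force: [-1.0, -0.0, 4.9]
position: [0.4483, 0.086, 0.1148]
force: [-1.7, 0.3, 9.0]
```

The left key is down on its stop at z = 0.1148, about 9 mm below first contact. I'll lift and move to the right key.

In the tool's units: -0.03 m is -0.04, -0.015 m is -0.02.

```bash
echo '[[[0, 0, -0.02, 0, 0, 0, 0], [0, 0, -0.04, 0, 0, 0, 0], [0, 0, -0.04, 0, 0, 0, 0], [0, 0, -0.04, 0, 0, 0, 0]]]' > next.json && python3 -m handwheel next.json|grep -E "posi|^force"; python3 go.py 0.4212 -0.0413 0.134
```

```text
position: [0.4481, 0.0859, 0.1439]
force: [0.3, -0.1, 0.0]
t 11.45 pos [0.4481 0.0859 0.1439] F [ 0.3 -0.1  0. ] joints [ -3.  25. 110.  -0.  45.  61.]
tool shift [-0.0795  0.103   0.0099]
```

In the tool's units: 0.103 m is 0.1373, -0.0795 m is -0.106.

```bash
echo '[[[-0.0267, 0.0347, 0, 0, 0, 0, 0], [-0.0533, 0.0693, 0, 0, 0, 0, 0], [-0.08, 0.104, 0, 0, 0, 0, 0], [-0.106, 0.1373, 0, 0, 0, 0, 0], [-0.106, 0.1373, 0, 0, 0, 0, 0], [-0.106, 0.1373, 0.0133, 0, 0, 0, 0], [-0.106, 0.1373, 0.0133, 0, 0, 0, 0], [-0.106, 0.1373, 0.0133, 0, 0, 0, 0]]]' > next.json && python3 -m handwheel next.json|grep -E "posi|^force"; for i in 1 2 3 4 5 6; do echo '[[[0, 0, 0.0013, 0, 0, 0, 0], [0, 0, 0.0027, 0, 0, 0, 0], [0, 0, 0.0027, 0, 0, 0, 0], [0, 0, 0.0027, 0, 0, 0, 0]]]' > next.json && python3 -m handwheel next.json|grep -E "posi|^force"; done
```

```text
position: [0.4206, -0.0402, 0.1333]
force: [-0.4, -0.0, -0.3]
position: [0.4213, -0.0411, 0.1321]
force: [0.6, 0.3, 0.2]
position: [0.4212, -0.0414, 0.13]
force: [-0.2, -0.3, -0.5]
position: [0.4212, -0.0413, 0.128]
force: [-0.3, -0.5, -0.4]
position: [0.4211, -0.0413, 0.126]
force: [0.8, -0.4, 0.1]
position: [0.4212, -0.0413, 0.124]
force: [-0.5, 0.1, -0.2]
position: [0.4212, -0.0413, 0.122]
force: [-0.4, 0.1, 0.5]
```

In the tool's units: 0.001 m is 0.0013.

```bash
for i in 1 2 3 4 5 6 7 8 9 10; do echo '[[[0, 0, 0.0013, 0, 0, 0, 0], [0, 0, 0.0013, 0, 0, 0, 0], [0, 0, 0.0013, 0, 0, 0, 0]]]' > next.json && python3 -m handwheel next.json|grep -E "posi|^force"; done
```

```text
position: [0.4211, -0.0413, 0.121]
force: [0.4, 0.3, -0.8]
position: [0.4212, -0.0413, 0.12]
force: [0.3, -1.1, 0.0]
position: [0.4212, -0.0413, 0.1194]
force: [-0.5, -0.3, 4.8]
position: [0.4212, -0.0413, 0.1186]
force: [-1.4, -0.5, 6.8]
position: [0.4211, -0.0413, 0.1177]
force: [-1.3, -0.0, 9.2]
position: [0.4211, -0.0413, 0.1167]
force: [-1.5, -0.2, 8.3]
position: [0.4211, -0.0413, 0.1155]
force: [-1.3, 0.6, 6.8]
position: [0.421, -0.0413, 0.1142]
force: [-0.7, -0.1, 3.4]
position: [0.4213, -0.0413, 0.1128]
force: [-0.5, 0.4, 0.9]
position: [0.4212, -0.0413, 0.1119]
force: [-0.9, 0.1, -0.1]
```

The force has fallen past the crest, so I'll confirm the stop near 0.1107 and then retreat.

In the tool's units: 0.001 m is 0.0013.

```bash
echo '[[[0, 0, 0.0013, 0, 0, 0, 0], [0, 0, 0.0013, 0, 0, 0, 0], [0, 0, 0.0013, 0, 0, 0, 0]]]' > next.json && python3 -m handwheel next.json|grep -E "posi|^force"; echo '[[[0, 0, 0.0007, 0, 0, 0, 0], [0, 0, 0.0013, 0, 0, 0, 0], [0, 0, 0.0013, 0, 0, 0, 0]]]' > next.json && python3 -m handwheel next.json|grep -E "posi|^force"; echo '[[[0, 0, -0.0267, 0, 0, 0, 0], [0, 0, -0.0667, 0, 0, 0, 0], [0, 0, -0.12, 0, 0, 0, 0], [0, 0, -0.16, 0, 0, 0, 0], [0, 0, -0.16, 0, 0, 0, 0], [0, 0, -0.16, 0, 0, 0, 0]]]' > next.json && python3 -m handwheel next.json|grep -E "posi|^force";  python3 - <<'E'
from rig import capture
import cv2
cv2.imwrite("pics/sc4.png",cv2.resize(capture("scene")["color"][150:260,250:390,::-1],None,fx=5,fy=5))
E
```

```text
position: [0.4212, -0.0413, 0.111]
force: [0.2, -0.3, 0.4]
position: [0.4212, -0.0413, 0.1108]
force: [-1.0, 0.2, 8.5]
position: [0.4212, -0.0413, 0.2304]
force: [0.9, 0.5, -0.3]
```

View pics/sc4.png

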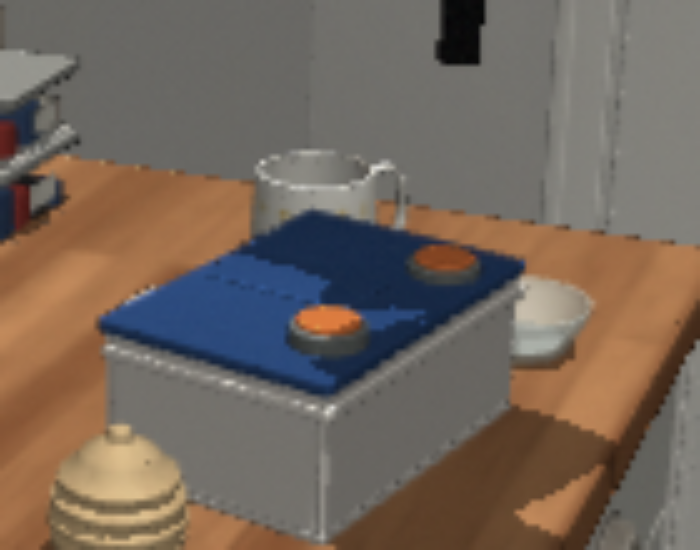

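The lid is flat, and both keys, at (328,322) and (445,260), sit low in their collars. Nothing is touching them and the bystanders haven't moved.

```bash
python3 -c "
from rig import bot
print(bot.hand_in())"
```

```text
the job is handed in; nothing more can be done
None
```

The lid is shut and both orange keys have snapped down and stay down; no force reading passed about 17 N, the things round the box look undisturbed, and the job is handed in (no verdict was returned).

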